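# Clip the cold-room log card to the record board

## Robot

A 6-joint arm with a two-finger parallel gripper is mounted at the origin on the work surface. World frame = base frame: x ahead of the robot, y to its left, z up, the work surface at z = 0. Lengths are in m, angles in rad, forces in N, time in s.
With the tool pointing down it reaches from about 0.25 to 0.8 m from the base axis. Payload 3.9 kg.
Tool frame: the origin (TCP) lies midway between the tips of the shut fingers; the grasp point (between the pads) lies 19 mm behind it; z points along the fingers, x is the direction in which the jaws open and shut, and the axes are right-handed (so a half turn about z gives the same grasp; the last joint's range is limited). The gripper opens to 85 mm and grips with 20 to 120 N. Pads are 22 mm wide; open, the fingers measure 114 mm over their backs; the gripper's body (76 mm by 85 mm) begins 54 mm behind the grasp point. The pads swing forward as they close: fully open they stand 13 mm farther back than shut.
Start: joints at [-1.321, 0.26, -0.138, 1.173, 0, 1.571], TCP at [0.13, -0.509, 0.231] pointing down, gripper open.
Joint ranges: [-2.78, 2.78], [-0.83, 1.72], [-1.28, 1.37], [-1.9, 2.12], [-1.57, 1.48], [-3.14, 3.14]. Speed limits (rad/s): [2.57, 2.57, 3.14, 3.14, 3.14, 3.14].

## Interface

Orientations are given as a unit quaternion [w, x, y, z].
In Python, from plant import readout, imaging, job gives the robot as it stands.
- The arm moves only by the shell command python3 -m handwheel 'ROWS'. ROWS is JSON, a list of rows, each an object with "xyz": the shift along the tool's x, y, z in mm, a list of three; "delta_rot": the turn, a rotation vector about the tool's x, y, z in degrees, a list of three; "claw": the gripper command: -1 is fully open, 1 is shut, values between are in proportion. A call has 1 to 12 rows; each row is the pose to reach, as a shift and turn from the pose commanded when the call began, along the tool's axes at that moment; what a row does not reach only later rows make up. A row lasts 1/12 s, in which the tool goes at most 41.7 mm and 7.16 degrees, less where a joint would pass 70% of its speed; a pose out of reach is approached as far as the arm can. A call with a gripper value outside its range is refused whole. The fingers move at their own pace and stop on an object; the grip force is fixed at half the most. Time passes only in rows, so rows that repeat a pose let the fingers close. It gives the time, the measured TCP pose, the force and the opening at its end, in the units of the state.
- readout.read_state(): the state, without advancing time (a new reading comes with each control period).
- imaging.camera(name): name is "scene" or "top"; returns the picture (384x512x3 uint8, blue, green, red); there is no depth.
- imaging.get_calibration(name): a dict with "fov_y" (degrees; the focal length in pixels is half the picture's height over the tangent of half this angle, whatever the lens; pixels are square), "cx", "cy" (the principal point, pixels), "cam_to_world" (4x4, takes a point from camera to world coordinates). Camera axes: x right, y down, z forward; pixel columns grow to the right and rows downward; lengths in m; the calibration is good to about 2 mm. A picture is of the moment at which its call begins. get_calibration takes no time and is no camera call.
- job.hand_in(): hands the job in, once; it reports no verdict.
The state is a dict: "clock": time; "joint_pos": joint angles; "joint_vel": joint speeds; "joint_torque": joint torques, N m; "position": TCP position; "orientation": TCP orientation; "ft_force": force on the tool from outside, world axes, zero at the start; "ft_torque": the same for the moment, N m; "finger_gap": finger opening in m.
Only numpy, scipy, OpenCV 4.12 (cv2) and the standard library are available. Lean on these libraries where they do the work, as an engineer would, in place of code of your own. Each camera call takes 0.05 s, during which the arm holds its last target. There are 200 camera calls.

## Task

The new log card has been left loose on the record board with a sauce tub standing on it. Stand the tub back upright in the steel tray with the other tubs, then slide the card fully home under the sprung clip, square and centred on the board, letting the card's own edge lift the clip; do not touch the clip itself. Leave the other things on the counter as they are.

Things in the scene. Friction and masses are not known exactly. Their poses are not given: they have to be found in the camera images.
- board: record board: brown hardboard 210 x 150 x 5 mm, screwed flat to the counter. Origin at the centre of its underside, x along its length towards the clip end, y to its left, z up; upper face at z +5 mm. The clip over its +x end is 100 mm wide and rises to 33 mm. Under it a steel stop 90 mm wide, 7 mm high, has its face at board x +74 mm: the card is home when its leading edge meets it
- clip_mouth (a point): point on the board's upper face below the front tip of the clip's upturned lip, at board (+38, 0, +5) mm; the same axes as the board
- logclip (a joint): sprung clip jaw, rad: 0 = closed (jaw bar 1 mm over the board at board x +52 mm), grows as it lifts. Hinge along y at board x +82 mm, 13 mm over the counter. Jaw 84 mm wide; its front lip slopes up at 33 degrees to a tip 11 mm over the board at x +38 mm. Presses with 1.7 N closed, 3.3 N on the card; pushing the card in peaks at about 8 to 14 N, then runs at 2 to 4 N; reads about 0.13 with the card under it
- card_center (a point): centre of the log card: stiff white plastic plate 120 x 100 x 5 mm, about 80 g, with a printed grey band and grid, lying loose and askew on the board, its rear end overhanging the board's near end. x along its 120 mm length towards the leading edge (nearest the clip), y along its 100 mm width, z up
- card_front (a point): middle of the card's leading edge, 60 mm ahead of its centre, half-way up its thickness; the card's axes
- tub_center (a point): centre of the sauce tub that stands on the card: upright cylinder 62 mm in diameter, 90 mm tall, with a white screw lid flush with the body, about 0.3 kg (0.2 to 0.4); its base is 45 mm below this point
- tray: shallow steel tray, 250 x 148 mm outside (265 x 162 mm over its rim flange), 40 mm tall, 2 mm walls and floor, fixed to the counter to the left or right of the board. Origin at the centre of its underside, x along its length (away from the robot)
- tray_space (a point): middle of the free, near part of the tray's floor, at tray (-55, 0, +2) mm; the far part holds two tubs
- tub_b_center (a point): centre of a tub standing in the far part of the tray (same size as the one on the card); bystander
- tub_c_center (a point): centre of the second tub standing in the far part of the tray; bystander
- pan: lidded steel pan 176 x 162 x 100 mm (116 mm with the handle) on the other side of the board; origin at the centre of its underside; bystander
- marker: marker pen 130 x 17 mm lying on the counter beyond the board; origin under its middle; bystander
- thermo: probe thermometer, white body 110 x 36 x 20 mm with a thin steel probe, lying beyond the board; bystander
- roll: roll of paper labels 84 mm in diameter, 25 mm tall, lying flat in front of the robot; bystander
There are look-alikes about, which are no part of the job. Of the things that look like the part that bears card_center, the middle-sized one is meant.

How it is judged:
By the outcome, as a careful person would: the job done as asked, in the order asked, and still so for the second after the job is handed in, with the robot touching nothing.
It also fails if it takes over 69 s, if anything falls off the work surface, if the arm or the gripper's body presses on something with over 40 N, if the wrist force passes 120 N, or if a joint passes its speed limit or range.

## Working session

There is one attempt and no reset: what is moved stays moved. The work goes in short steps, Python scripts to look and compute and a shell command to move; the robot and the scene stay as the last step left them, time stands still between calls to the robot, and variables do not carry over. Pictures are saved under pics/ and viewed, about 8 in all and at most 12, crops included, and the job is handed in when it is done.

```bash
mkdir -p pics; cat > h.py <<'E'
import numpy as np, cv2
from plant import readout, imaging, job
from scipy.spatial.transform import Rotation as R
def cal(n):
    c=imaging.get_calibration(n); f=192/np.tan(np.radians(c['fov_y'])/2)
    return f,c['cx'],c['cy'],np.array(c['cam_to_world'])
def ray(n,u,v,z):
    f,cx,cy,T=cal(n); d=T[:3,:3]@[(u-cx)/f,(v-cy)/f,1]; o=T[:3,3]
    return o+d*(z-o[2])/d[2]
def proj(n,p):
    f,cx,cy,T=cal(n); q=T[:3,:3].T@(np.array(p)-T[:3,3]); return np.array([cx+f*q[0]/q[2],cy+f*q[1]/q[2]])
def snap(n,name,crop=None,k=1):
    im=imaging.camera(n); cv2.imwrite(f'pics/{name}_raw.png',im)
    if crop: x0,y0,x1,y1=crop; im=im[y0:y1,x0:x1]
    if k!=1: im=cv2.resize(im,None,fx=k,fy=k,interpolation=cv2.INTER_CUBIC)
    cv2.imwrite(f'pics/{name}.png',im)
def st():
    s=readout.read_state(); return s
E
python3 - <<'E'
from h import *
a=imaging.camera('top');b=imaging.camera('scene')
cv2.imwrite('pics/top0_raw.png',a);cv2.imwrite('pics/scene0_raw.png',b)
cv2.imwrite('pics/top0.png',cv2.resize(a,(800,600),interpolation=cv2.INTER_CUBIC))
cv2.imwrite('pics/scene0.png',cv2.resize(b,(800,600),interpolation=cv2.INTER_CUBIC))
for n in('top','scene'): print(n,imaging.get_calibration(n))
print(st())
E
```

```text
top {'fov_y': 54.34960432935481, 'cx': 264.52327378145895, 'cy': 200.88332356417703, 'cam_to_world': array([[-0.01817214, -0.98964484,  0.1423828 ,  0.38204485],
       [-0.99978247,  0.01944394,  0.0075459 , -0.00564936],
       [-0.01023624, -0.1422147 , -0.9897829 ,  0.9992561 ],
       [ 0.        ,  0.        ,  0.        ,  1.        ]])}
scene {'fov_y': 45.68602560697767, 'cx': 255.19913599775492, 'cy': 191.59096631833336, 'cam_to_world': array([[ 0.64143269,  0.53136917, -0.55336327,  1.20600914],
       [ 0.76704161, -0.45785966,  0.44945711, -0.57016891],
       [-0.01453507, -0.71274914, -0.70126842,  0.95726572],
       [ 0.        ,  0.        ,  0.        ,  1.        ]])}
{'clock': 0.1, 'joint_pos': array([-1.32101279e+00,  2.60630734e-01, -1.39255164e-01,  1.17268996e+00,
        1.35553328e-05,  1.57079689e+00]), 'joint_vel': array([-0.00052813, -0.00048474,  0.00301128,  0.00064505,  0.00010961,
       -0.00045243]), 'joint_torque': array([-5.52392521e-04, -4.06508017e+01,  2.54527491e+01,  1.00706061e-02,
       -3.20131880e-05, -3.56135047e-06]), 'position': array([ 0.12962903, -0.50810967,  0.23053591]), 'orientation': array([-5.51236773e-04,  7.89681161e-01, -6.13516807e-01, -6.98471720e-04]), 'ft_force': array([-0.12847569,  0.36173128, -0.40013516]), 'ft_torque': array([-0.0292451 ,  0.00735702,  0.03474037]), 'finger_gap': 0.08560688224219434}
```

View pics/top0.png

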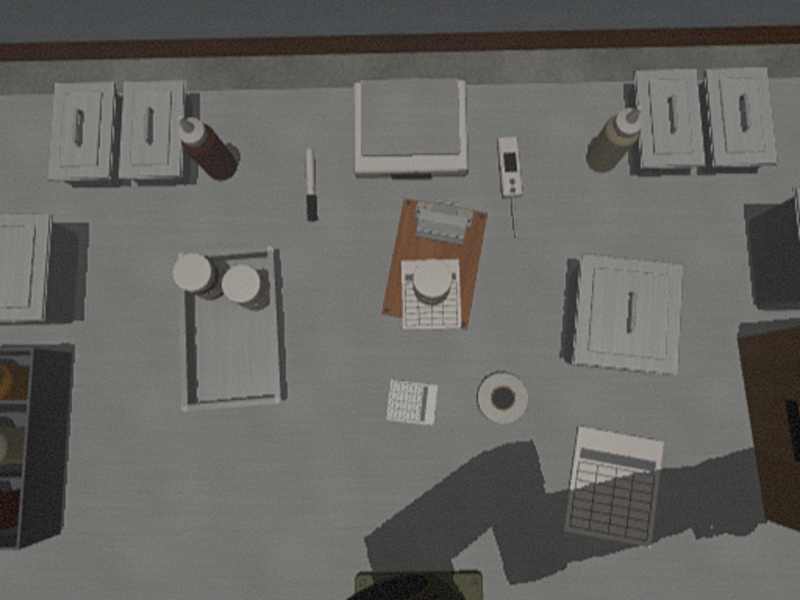

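View pics/scene0.png

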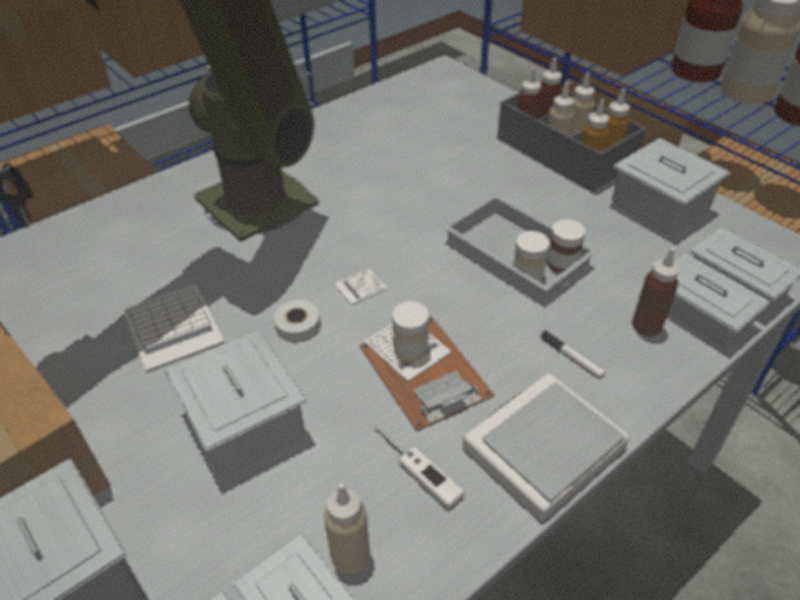

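The pictures show the board near (435,265) in the enlarged top view, with the tub at (432,282) on the middle-sized card. The tray is on the left around (232,330), and its near part is free. Next, an enlarged crop of the board and card.

```bash
python3 - <<'E'
from h import *
a=cv2.imread('pics/top0_raw.png')
c=cv2.resize(a[122:218,236:320],None,fx=6,fy=6,interpolation=cv2.INTER_CUBIC)
c=cv2.convertScaleAbs(c,alpha=1.4)
cv2.imwrite('pics/c1.png',c)
# tray & tub first estimates
k=.64
for nm,u,v,z in[('tubtop',432,282,.1),('tubB',194,272,.092),('tubC',241,284,.092),('trayNL',185,406,.04),('trayNR',282,401,.04),('trayFL',182,254,.04),('trayFR',271,250,.04)]:
    print(nm,ray('top',u*k,v*k,z).round(4))
k=.64
for nm,u,v,z in[('tubtop',411,317,.1),('tubB',569,231,.092),('tubC',533,242,.092)]:
    print('S',nm,ray('scene',u*k,v*k,z).round(4))
E
```

```text
tubtop [ 0.5613 -0.029   0.1   ]
tubB [0.5867 0.349  0.092 ]
tubC [0.5658 0.2735 0.092 ]
trayNL [0.3758 0.3761 0.04  ]
trayNR [0.381  0.2179 0.04  ]
trayFL [0.63   0.3907 0.04  ]
trayFR [0.6338 0.2401 0.04  ]
S tubtop [ 0.5752 -0.0322  0.1   ]
S tubB [0.5927 0.3501 0.092 ]
S tubC [0.57   0.2741 0.092 ]
```

View pics/c1.png

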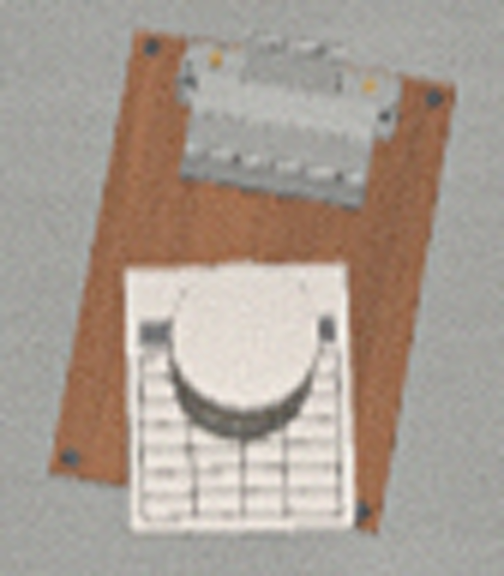

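```bash
python3 - <<'E'
from h import *
def cr(u,v): return 236+(u+.5)/6-.5,122+(v+.5)/6-.5
def fit(P,Q): # P local, Q world
    P=np.array(P,float);Q=np.array(Q)[:,:2];p=P.mean(0);q=Q.mean(0)
    A=(P-p)@np.array([1,1]) if 0 else None
    a=P-p;b=Q-q
    th=np.arctan2((a[:,0]*b[:,1]-a[:,1]*b[:,0]).sum(),(a*b).sum())
    c,s=np.cos(th),np.sin(th);Rm=np.array([[c,-s],[s,c]])
    return q-Rm@p,np.degrees(th),(b-a@Rm.T)
B=[ray('top',*cr(*x),.005) for x in[(136,29),(456,86),(50,474),(376,532)]]
t,th,r=fit([(.105,.075),(.105,-.075),(-.105,.075),(-.105,-.075)],B)
print('board',t,th,(r*1e3).round(1).tolist())
C=[ray('top',*cr(*x),.010) for x in[(124,267),(348,263),(131,529),(355,529)]]
t2,th2,r=fit([(.06,.05),(.06,-.05),(-.06,.05),(-.06,-.05)],C)
print('card',t2,th2,(r*1e3).round(1).tolist())
c,s=np.cos(np.radians(th)),np.sin(np.radians(th))
print('card in board',np.array([[c,s],[-s,c]])@(t2-t),th2-th)
print('tub',ray('top',*cr(246,337),.100),'d', np.linalg.norm(ray('top',*cr(170,337),.1)-ray('top',*cr(322,337),.1)))
# predicted scene pixels in 800-scale
Rm=np.array([[c,-s],[s,c]])
for l in[(.105,.075),(.105,-.075),(-.105,.075),(-.105,-.075)]:
    print(l,proj('scene',[*(t+Rm@l),.005])/.64)
E
```

```text
board [ 0.61536558 -0.03644503] -11.601405140075695 [[0.1, -0.4], [-0.1, 0.2], [-0.6, -0.8], [0.6, 1.0]]
card [ 0.55990468 -0.02820018] -0.1287069525426641 [[0.0, 0.9], [-0.0, -0.2], [0.8, -0.7], [-0.9, -0.0]]
card in board [-0.0559859  -0.00307688] 11.47269818753303
tub [ 0.56807931 -0.02938011  0.1       ] d 0.06205507717012658
(0.105, 0.075) [494.38496882 394.41676268]
(0.105, -0.075) [416.26409742 430.43764239]
(-0.105, 0.075) [431.31710199 315.77953697]
(-0.105, -0.075) [358.88724647 345.01123213]
```

```bash
cat >> h.py <<'E'
def go(x,y,z,yaw):
    "tool-frame shift (mm) and turn (deg) from the measured pose to tool-down pose with tool x at yaw"
    s=st(); q=s['orientation']; R0=R.from_quat(q,scalar_first=True)
    c,n=np.cos(np.radians(yaw)),np.sin(np.radians(yaw))
    R1=R.from_matrix(np.array([[c,n,0],[n,-c,0],[0,0,-1]]))
    print('t',round(s['clock'],2),'pos',s['position'].round(4),'gap',round(s['finger_gap'],4),'F',s['ft_force'].round(1),'j',s['joint_pos'].round(2))
    print('xyz',(R0.inv().apply(np.array([x,y,z])-s['position'])*1e3).round(1),'rot',np.degrees((R0.inv()*R1).as_rotvec()).round(1), 'yaw now',np.degrees(np.arctan2(*R0.as_matrix()[[1,0],0])).round(2))
E
python3 -c "
from h import *
go(.570,-.030,.20,0)"
```

```text
t 0.1 pos [ 0.1296 -0.5081  0.2305] gap 0.0856 F [-0.1  0.4 -0.4] j [-1.32  0.26 -0.14  1.17  0.    1.57]
xyz [-354.4 -544.9   31.2] rot [ -0.1   0.1 -75.7] yaw now -75.69
```

```bash
r='"claw":-1'; python3 -m handwheel '[{"xyz":[-354,-545,20],"delta_rot":[0,0,-75.7],"claw":-1},{"xyz":[-354,-545,20],"delta_rot":[0,0,-75.7],"claw":-1},{"xyz":[-354,-545,20],"delta_rot":[0,0,-75.7],"claw":-1},{"xyz":[-354,-545,20],"delta_rot":[0,0,-75.7],"claw":-1},{"xyz":[-354,-545,20],"delta_rot":[0,0,-75.7],"claw":-1},{"xyz":[-354,-545,20],"delta_rot":[0,0,-75.7],"claw":-1},{"xyz":[-354,-545,20],"delta_rot":[0,0,-75.7],"claw":-1},{"xyz":[-354,-545,20],"delta_rot":[0,0,-75.7],"claw":-1},{"xyz":[-354,-545,20],"delta_rot":[0,0,-75.7],"claw":-1},{"xyz":[-354,-545,20],"delta_rot":[0,0,-75.7],"claw":-1},{"xyz":[-354,-545,20],"delta_rot":[0,0,-75.7],"claw":-1},{"xyz":[-354,-545,20],"delta_rot":[0,0,-75.7],"claw":-1}]'
python3 -c "
from h import *
go(.570,-.030,.20,0)"
```

```text
clock: 1.1
position: [0.4693, -0.1393, 0.2156]
orientation: [0.0, 1.0, 0.002, -0.0]
ft_force: [1.2, -0.6, -0.1]
finger_gap: 0.0853
t 1.1 pos [ 0.4693 -0.1393  0.2156] gap 0.0853 F [ 1.2 -0.6 -0.1] j [-0.29  0.21 -0.25  1.11 -0.    1.28]
xyz [ 101.  -109.    15.6] rot [0.  0.  0.2] yaw now 0.17
```

```bash
python3 -m handwheel '[{"xyz":[101,-109,50],"delta_rot":[0,0,0],"claw":-1},{"xyz":[101,-109,50],"delta_rot":[0,0,0],"claw":-1},{"xyz":[101,-109,50],"delta_rot":[0,0,0],"claw":-1},{"xyz":[101,-109,50],"delta_rot":[0,0,0],"claw":-1},{"xyz":[101,-109,50],"delta_rot":[0,0,0],"claw":-1},{"xyz":[101,-109,50],"delta_rot":[0,0,0],"claw":-1}]'
python3 -c "
from h import *
go(.570,-.030,.048,0)
a=imaging.camera('top')[110:220,200:340];b=imaging.camera('scene')[150:290,190:330]
a=cv2.resize(a,None,fx=4,fy=4,interpolation=2);b=cv2.resize(b,(385,440),interpolation=2) if 0 else cv2.resize(b[:110*140//140],None,fx=4,fy=4,interpolation=2)
cv2.imwrite('pics/a2.png',b)"
```

```text
clock: 1.6
position: [0.5693, -0.031, 0.1643]
orientation: [0.0, 1.0, 0.002, -0.002]
ft_force: [-0.1, -0.7, 0.5]
finger_gap: 0.0852
t 1.6 pos [ 0.5693 -0.031   0.1643] gap 0.0852 F [-0.1 -0.7  0.5] j [-0.05  0.37 -0.15  1.05 -0.    1.51]
xyz [  1.   -1.  116.3] rot [0.  0.2 0.2] yaw now 0.18
```

View pics/a2.png

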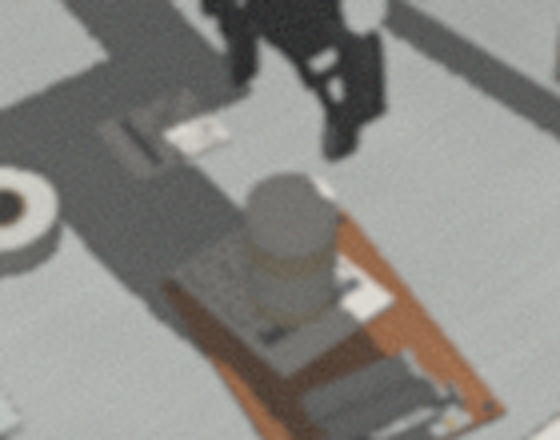

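The scene crop shows the tub lid at about (292,205), centred under the open fingers with their tips above it. I'll descend and grip.

```bash
python3 -m handwheel '[{"xyz":[2,-1,40],"delta_rot":[0,0,0],"claw":-1},{"xyz":[2,-1,65],"delta_rot":[0,0,0],"claw":-1},{"xyz":[2,-1,90],"delta_rot":[0,0,0],"claw":-1},{"xyz":[2,-1,116],"delta_rot":[0,0,0],"claw":-1},{"xyz":[2,-1,116],"delta_rot":[0,0,0],"claw":-1},{"xyz":[2,-1,116],"delta_rot":[0,0,0],"claw":1},{"xyz":[2,-1,116],"delta_rot":[0,0,0],"claw":1},{"xyz":[2,-1,116],"delta_rot":[0,0,0],"claw":1},{"xyz":[2,-1,116],"delta_rot":[0,0,0],"claw":1},{"xyz":[2,-1,116],"delta_rot":[0,0,0],"claw":1},{"xyz":[2,-1,116],"delta_rot":[0,0,0],"claw":1},{"xyz":[2,-1,116],"delta_rot":[0,0,0],"claw":1}]'
python3 -c "
from h import *
go(.450,.303,.20,0)"
```

```text
clock: 2.7
position: [0.5727, -0.0318, 0.0521]
orientation: [0.001, 1.0, -0.0, 0.001]
ft_force: [-1.3, -1.1, 8.0]
finger_gap: 0.061
t 2.7 pos [ 0.5727 -0.0318  0.0521] gap 0.061 F [-1.3 -1.1  8. ] j [-0.05  0.47 -0.32  0.78 -0.    1.52]
xyz [-122.3 -334.6 -148.7] rot [ 0.1 -0.2 -0. ] yaw now -0.01
```

```bash
python3 -m handwheel '[{"xyz":[0,0,-15],"delta_rot":[0,0,0],"claw":1},{"xyz":[0,0,-45],"delta_rot":[0,0,0],"claw":1},{"xyz":[0,0,-85],"delta_rot":[0,0,0],"claw":1},{"xyz":[-12,-33,-104],"delta_rot":[0,0,0],"claw":1},{"xyz":[-24,-67,-104],"delta_rot":[0,0,0],"claw":1},{"xyz":[-36,-102,-104],"delta_rot":[0,0,0],"claw":1},{"xyz":[-49,-137,-104],"delta_rot":[0,0,0],"claw":1},{"xyz":[-62,-172,-104],"delta_rot":[0,0,0],"claw":1},{"xyz":[-76,-210,-104],"delta_rot":[0,0,0],"claw":1},{"xyz":[-90,-248,-104],"delta_rot":[0,0,0],"claw":1},{"xyz":[-104,-286,-104],"delta_rot":[0,0,0],"claw":1},{"xyz":[-114,-312,-104],"delta_rot":[0,0,0],"claw":1}]'
python3 - <<'E'
from h import *
go(.450,.303,.20,0)
a=imaging.camera('top');cv2.imwrite('pics/t3_raw.png',a)
cv2.imwrite('pics/t3.png',cv2.resize(a[115:270,105:325],None,fx=3.6,fy=3.6,interpolation=2))
E
```

```text
clock: 3.7
position: [0.4562, 0.2841, 0.1544]
orientation: [-0.001, 1.0, 0.001, 0.0]
ft_force: [0.9, -0.8, -3.9]
finger_gap: 0.0607
t 3.7 pos [0.4562 0.2841 0.1544] gap 0.0607 F [ 0.9 -0.8 -3.9] j [ 0.56  0.32 -0.25  0.99  0.    2.12]
xyz [ -6.2 -19.  -45.5] rot [-0.1 -0.   0.1] yaw now 0.14
```

View pics/t3.png

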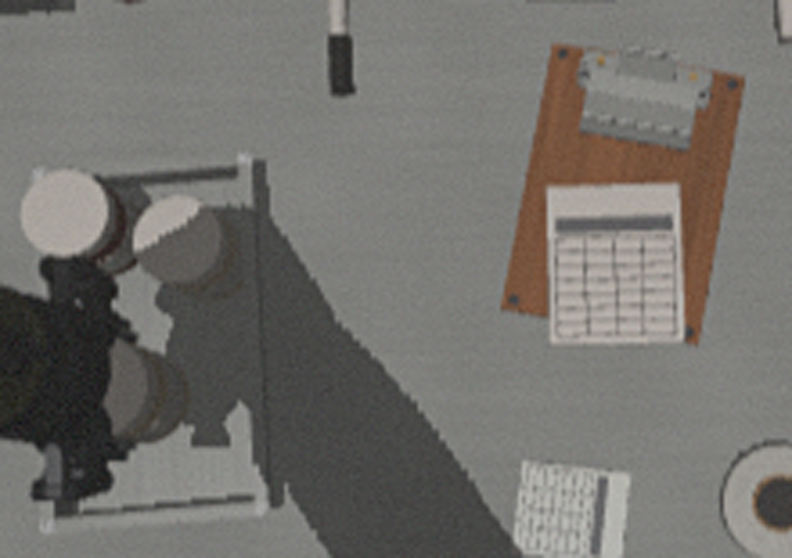

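The tub is held at (140,385) over the near part of the tray. The card still lies askew at (615,265), and the tray rim corners are visible.

```bash
python3 - <<'E'
from h import *
f=lambda u,v:ray('top',105+(u+.5)/3.6-.5,115+(v+.5)/3.6-.5,.04)[:2]
Q=np.array([f(34,168),f(266,157),f(42,532),f(284,508)]);print(Q.round(4),Q.mean(0))
P=Q.mean(0); d=(Q[:2].mean(0)-Q[2:].mean(0));d/=np.linalg.norm(d);print('yaw',np.degrees(np.arctan2(d[1],d[0])),'space',P-.055*d)
E
```

```text
[[0.6335 0.3972]
 [0.6382 0.2267]
 [0.3695 0.3812]
 [0.3831 0.2102]] [0.50607362 0.30382785]
yaw 3.581162440256999 space [0.45118102 0.30039242]
```

```bash
python3 -m handwheel '[{"xyz":[-6,-17,0],"delta_rot":[0,0,0],"claw":1},{"xyz":[-6,-17,20],"delta_rot":[0,0,0],"claw":1},{"xyz":[-6,-17,50],"delta_rot":[0,0,0],"claw":1},{"xyz":[-6,-17,80],"delta_rot":[0,0,0],"claw":1},{"xyz":[-6,-17,95],"delta_rot":[0,0,0],"claw":1},{"xyz":[-6,-17,103],"delta_rot":[0,0,0],"claw":1},{"xyz":[-6,-17,106],"delta_rot":[0,0,0],"claw":1},{"xyz":[-6,-17,106],"delta_rot":[0,0,0],"claw":1},{"xyz":[-6,-17,106],"delta_rot":[0,0,0],"claw":1}]'
python3 -c "
from h import *
go(.450,.301,.0441,0)"
```

```text
clock: 4.5
position: [0.4526, 0.2983, 0.0491]
orientation: [-0.001, 1.0, 0.0, 0.001]
ft_force: [0.0, -0.5, -2.5]
finger_gap: 0.061
t 4.5 pos [0.4526 0.2983 0.0491] gap 0.061 F [ 0.  -0.5 -2.5] j [ 0.58  0.43 -0.4   0.74  0.    2.15]
xyz [-2.6 -2.7  5. ] rot [-0.1 -0.1  0. ] yaw now 0.0
```

```bash
python3 -m handwheel '[{"xyz":[0,0,1.5],"delta_rot":[0,0,0],"claw":1},{"xyz":[0,0,3],"delta_rot":[0,0,0],"claw":1},{"xyz":[0,0,4],"delta_rot":[0,0,0],"claw":1},{"xyz":[0,0,4],"delta_rot":[0,0,0],"claw":1}]'; python3 -m handwheel '[{"xyz":[0,0,0.5],"delta_rot":[0,0,0],"claw":1},{"xyz":[0,0,1],"delta_rot":[0,0,0],"claw":1},{"xyz":[0,0,1],"delta_rot":[0,0,0],"claw":1}]'
```

```text
clock: 4.83
position: [0.4516, 0.2978, 0.0442]
orientation: [-0.0, 1.0, 0.0, 0.0]
ft_force: [0.5, 0.6, -2.9]
finger_gap: 0.0612
clock: 5.08
position: [0.4516, 0.2978, 0.0441]
orientation: [-0.0, 1.0, 0.0, 0.0]
ft_force: [-2.5, -1.1, 4.3]
finger_gap: 0.0609
```

Contact made. Release and lift.

```bash
python3 -m handwheel '[{"xyz":[0,0,0],"delta_rot":[0,0,0],"claw":-1},{"xyz":[0,0,0],"delta_rot":[0,0,0],"claw":-1},{"xyz":[0,0,0],"delta_rot":[0,0,0],"claw":-1},{"xyz":[0,0,0],"delta_rot":[0,0,0],"claw":-1},{"xyz":[0,0,0],"delta_rot":[0,0,0],"claw":-1},{"xyz":[0,0,-30],"delta_rot":[0,0,0],"claw":-1},{"xyz":[0,0,-65],"delta_rot":[0,0,0],"claw":-1},{"xyz":[0,0,-100],"delta_rot":[0,0,0],"claw":-1},{"xyz":[0,0,-110],"delta_rot":[0,0,0],"claw":-1},{"xyz":[0,0,-110],"delta_rot":[0,0,0],"claw":-1}]'
python3 -c "
from h import *
go(.43,-.028,.11,90)"
```

```text
clock: 5.92
position: [0.4539, 0.2993, 0.1565]
orientation: [-0.002, 1.0, 0.0, 0.003]
ft_force: [1.0, 0.2, -0.1]
finger_gap: 0.0851
t 5.92 pos [0.4539 0.2993 0.1565] gap 0.0851 F [ 1.   0.2 -0.1] j [ 0.58  0.33 -0.24  0.99  0.    2.15]
xyz [-24.3 327.5  45. ] rot [  0.1  -0.5 -90. ] yaw now 0.01
```

```bash
python3 -m handwheel '[{"xyz":[2,35,0],"delta_rot":[0,0,-7],"claw":-1},{"xyz":[4,75,0],"delta_rot":[0,0,-14],"claw":-1},{"xyz":[6,115,0],"delta_rot":[0,0,-21],"claw":-1},{"xyz":[8,155,0],"delta_rot":[0,0,-28],"claw":-0.2},{"xyz":[10,195,0],"delta_rot":[0,0,-35],"claw":-0.2},{"xyz":[12,235,10],"delta_rot":[0,0,-42],"claw":-0.2},{"xyz":[14,270,30],"delta_rot":[0,0,-49],"claw":-0.2},{"xyz":[17,311,60],"delta_rot":[0,0,-56],"claw":-0.2},{"xyz":[17,311,90],"delta_rot":[0,0,-63],"claw":-0.2},{"xyz":[17,311,115],"delta_rot":[0,0,-70],"claw":-0.2},{"xyz":[17,311,115],"delta_rot":[0,0,-77],"claw":-0.2},{"xyz":[17,311,115],"delta_rot":[0,0,-78.4],"claw":-0.2}]'
python3 - <<'E'
from h import *
go(.4714,-.0119,.02,78.4)
a=imaging.camera('top');cv2.imwrite('pics/t4_raw.png',a)
b=imaging.camera('scene');cv2.imwrite('pics/s4_raw.png',b)
f=lambda a:cv2.resize(a,None,fx=4,fy=4,interpolation=2)
cv2.imwrite('pics/s4.png',np.hstack([f(a[130:240,230:330]),f(b[150:260,210:310])]))
E
```

```text
clock: 6.92
position: [0.4641, -0.0141, 0.0338]
orientation: [-0.003, 0.774, 0.634, -0.003]
ft_force: [0.1, 0.2, 1.1]
finger_gap: 0.0513
t 6.92 pos [ 0.4641 -0.0141  0.0338] gap 0.0513 F [0.1 0.2 1.1] j [-0.03  0.35 -0.6   0.64  0.    0.17]
xyz [ 3.6  6.9 13.7] rot [-0.5  0.1  0.2] yaw now 78.62
```

View pics/s4.png

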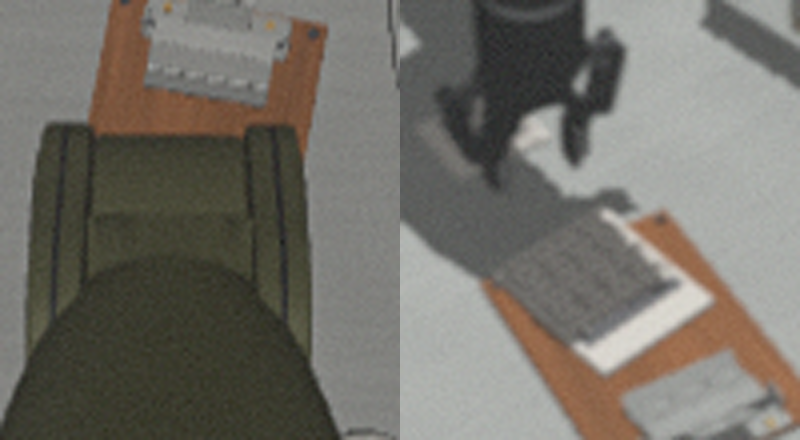

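The left (top) view is hidden by the arm. The scene view shows both fingers behind the card's rear edge. I'll lower them in steps to find the tip height.

```bash
python3 -m handwheel '[{"xyz":[0,0,15],"delta_rot":[0,0,0],"claw":-0.2},{"xyz":[0,0,26],"delta_rot":[0,0,0],"claw":-0.2},{"xyz":[0,0,30],"delta_rot":[0,0,0],"claw":-0.2},{"xyz":[0,0,32],"delta_rot":[0,0,0],"claw":-0.2},{"xyz":[0,0,32],"delta_rot":[0,0,0],"claw":-0.2}]'; for i in 1; do python3 -m handwheel '[{"xyz":[0,0,1],"delta_rot":[0,0,0],"claw":-0.2},{"xyz":[0,0,2],"delta_rot":[0,0,0],"claw":-0.2},{"xyz":[0,0,2],"delta_rot":[0,0,0],"claw":-0.2}]'; python3 -m handwheel '[{"xyz":[0,0,1],"delta_rot":[0,0,0],"claw":-0.2},{"xyz":[0,0,2],"delta_rot":[0,0,0],"claw":-0.2},{"xyz":[0,0,2],"delta_rot":[0,0,0],"claw":-0.2}]'; done
```

```text
clock: 7.43
position: [0.4681, -0.0132, 0.0055]
orientation: [-0.0, 0.775, 0.632, -0.0]
ft_force: [0.4, 0.1, -0.6]
finger_gap: 0.0516
clock: 7.68
position: [0.469, -0.0133, 0.0043]
orientation: [0.0, 0.775, 0.632, 0.0]
ft_force: [0.2, 0.1, -0.5]
finger_gap: 0.0512
clock: 7.93
position: [0.4686, -0.0133, 0.0019]
orientation: [0.0, 0.775, 0.632, 0.0]
ft_force: [0.6, 0.0, 0.8]
finger_gap: 0.051
```

```bash
for i in 1; do python3 -m handwheel '[{"xyz":[0,0,1],"delta_rot":[0,0,0],"claw":-0.2},{"xyz":[0,0,2],"delta_rot":[0,0,0],"claw":-0.2},{"xyz":[0,0,2],"delta_rot":[0,0,0],"claw":-0.2}]'; python3 -m handwheel '[{"xyz":[0,0,1],"delta_rot":[0,0,0],"claw":-0.2},{"xyz":[0,0,1],"delta_rot":[0,0,0],"claw":-0.2}]';  python3 -m handwheel '[{"xyz":[0,0,1],"delta_rot":[0,0,0],"claw":-0.2},{"xyz":[0,0,1],"delta_rot":[0,0,0],"claw":-0.2}]'; done
```

```text
clock: 8.18
position: [0.4684, -0.0133, -0.0003]
orientation: [-0.0, 0.775, 0.632, -0.0]
ft_force: [0.8, -0.6, 0.5]
finger_gap: 0.051
clock: 8.35
position: [0.4685, -0.0133, -0.0012]
orientation: [-0.0, 0.775, 0.632, -0.0]
ft_force: [-0.2, 0.6, -0.1]
finger_gap: 0.0513
clock: 8.52
position: [0.4685, -0.0133, -0.0022]
orientation: [-0.0, 0.775, 0.632, -0.0]
ft_force: [-0.9, 0.5, -0.2]
finger_gap: 0.0511
```

```bash
for i in 1; do python3 -m handwheel '[{"xyz":[0,0,1],"delta_rot":[0,0,0],"claw":-0.2},{"xyz":[0,0,1],"delta_rot":[0,0,0],"claw":-0.2}]'; python3 -m handwheel '[{"xyz":[0,0,1],"delta_rot":[0,0,0],"claw":-0.2},{"xyz":[0,0,1],"delta_rot":[0,0,0],"claw":-0.2}]';  python3 -m handwheel '[{"xyz":[0,0,1],"delta_rot":[0,0,0],"claw":-0.2},{"xyz":[0,0,1],"delta_rot":[0,0,0],"claw":-0.2}]'; done
```

```text
clock: 8.68
position: [0.4686, -0.0133, -0.0032]
orientation: [0.0, 0.775, 0.632, 0.0]
ft_force: [0.5, 0.6, 0.2]
finger_gap: 0.0514
clock: 8.85
position: [0.4687, -0.0133, -0.0032]
orientation: [0.0, 0.775, 0.632, 0.0]
ft_force: [-2.7, -0.1, 9.2]
finger_gap: 0.0514
clock: 9.02
position: [0.4686, -0.0133, -0.0033]
orientation: [0.0, 0.775, 0.632, 0.0]
ft_force: [-5.0, -0.3, 19.9]
finger_gap: 0.051
```

```bash
python3 -m handwheel '[{"xyz":[0,0,-8.8],"delta_rot":[0,0,0],"claw":-0.2},{"xyz":[0,0,-8.8],"delta_rot":[0,0,0],"claw":-0.2},{"xyz":[0,6,-8.8],"delta_rot":[0,0,0],"claw":-0.2},{"xyz":[0,10,-8.8],"delta_rot":[0,0,0],"claw":-0.2},{"xyz":[0,14,-8.8],"delta_rot":[0,0,0],"claw":-0.2},{"xyz":[0,17,-8.8],"delta_rot":[0,0,0],"claw":-0.2},{"xyz":[0,20,-8.8],"delta_rot":[0,0,0],"claw":-0.2},{"xyz":[0,23,-8.8],"delta_rot":[0,0,0],"claw":-0.2},{"xyz":[0,26,-8.8],"delta_rot":[0,0,0],"claw":-0.2},{"xyz":[0,29,-8.8],"delta_rot":[0,0,0],"claw":-0.2},{"xyz":[0,32,-8.8],"delta_rot":[0,0,0],"claw":-0.2},{"xyz":[0,32,-8.8],"delta_rot":[0,0,0],"claw":-0.2}]'
python3 - <<'E'
from h import *
go(.4714,-.0119,.02,78.4)
b=imaging.camera('scene');cv2.imwrite('pics/s5_raw.png',b)
f=lambda a:cv2.resize(a,None,fx=6,fy=6,interpolation=2)
cv2.imwrite('pics/s5.png',f(b[180:280,220:325]))
E
```

```text
clock: 10.02
position: [0.5009, -0.0199, 0.0038]
orientation: [0.0, 0.775, 0.632, 0.0]
ft_force: [0.8, -0.3, -0.2]
finger_gap: 0.0511
t 10.02 pos [ 0.5009 -0.0199  0.0038] gap 0.0511 F [ 0.8 -0.3 -0.2] j [-0.04  0.43 -0.55  0.58 -0.    0.16]
xyz [  1.9 -30.5 -16.2] rot [0.1 0.  0. ] yaw now 78.4
```

View pics/s5.png

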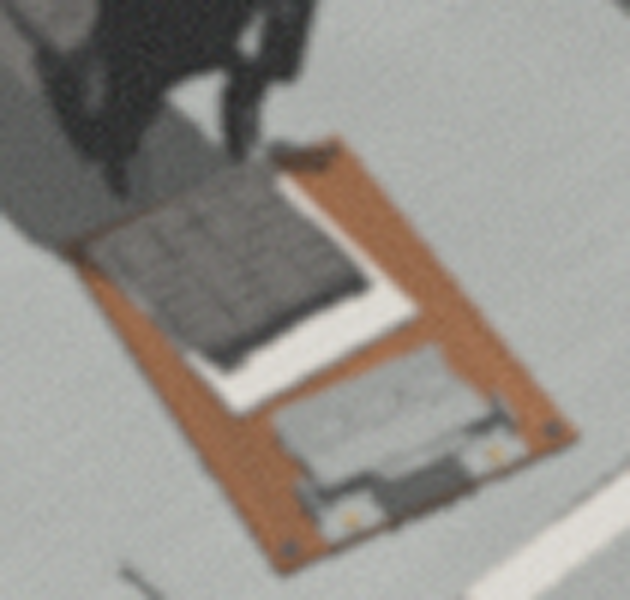

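The scene shows the card now nearly square to the board. Its front corners are at (421,306) and (237,415), and the lip is still ahead of it.

```bash
cat >> h.py <<'E'
def fit(P,Q):
    P=np.array(P,float);Q=np.array(Q)[:,:2];p=P.mean(0);q=Q.mean(0);a=P-p;b=Q-q
    th=np.arctan2((a[:,0]*b[:,1]-a[:,1]*b[:,0]).sum(),(a*b).sum());c,s=np.cos(th),np.sin(th);Rm=np.array([[c,-s],[s,c]])
    return q-Rm@p,np.degrees(th),((b-a@Rm.T)*1e3).round(1).tolist()
LB=[(.105,.075),(.105,-.075),(-.105,.075),(-.105,-.075)];LC=[(.06,.05),(.06,-.05),(-.06,.05),(-.06,-.05)]
def cmp(n,x0,y0,k,B,C):
    "corners FL FR NL NR in crop pixels (None to skip)"
    g=lambda L,P,z:list(zip(*[(l,ray(n,x0+(p[0]+.5)/k-.5,y0+(p[1]+.5)/k-.5,z)) for l,p in zip(L,P) if p]))
    t,th,r=fit(*g(LB,B,.005));t2,th2,r2=fit(*g(LC,C,.010));c,s=np.cos(np.radians(th)),np.sin(np.radians(th))
    print('board',t.round(4),round(th,2),r,'\ncard',t2.round(4),round(th2,2),r2,'\nin board mm',(np.array([[c,s],[-s,c]])@(t2-t)*1e3).round(1),round(th2-th,2))
E
python3 - <<'E'
from h import *
cmp('scene',220,180,6,[(578,437),(282,573),(338,138),(64,252)],[(420,307),(237,415),None,(79,248)])
s=st()['position'];d=s[:2]-[.6154,-.0364];a=np.radians(-11.6);print('tcp board',d@[np.cos(a),np.sin(a)],d@[-np.sin(a),np.cos(a)])
E
```

```text
board [ 0.6161 -0.0369] -11.39 [[-1.4, -0.9], [-1.7, 1.3], [0.8, -0.8], [2.4, 0.3]] 
card [ 0.572 -0.038] -3.48 [[1.3, 2.1], [0.7, -1.2], [-2.0, -0.9]] 
in board mm [-43.1  -9.7] 7.91
tcp board -0.1157641670593795 -0.0068943669414560284
```

```bash
python3 -m handwheel '[{"xyz":[0,-12,0],"delta_rot":[0,0,0],"claw":-0.2},{"xyz":[0,-18,-30],"delta_rot":[0,0,7],"claw":-0.2},{"xyz":[-10,-10,-60],"delta_rot":[0,0,14],"claw":-0.2},{"xyz":[-30,10,-60],"delta_rot":[0,0,21],"claw":-0.2},{"xyz":[-50,40,-60],"delta_rot":[0,0,28],"claw":-0.2},{"xyz":[-83,73,-60],"delta_rot":[0,0,35],"claw":-0.2},{"xyz":[-83,73,-60],"delta_rot":[0,0,42],"claw":-0.2},{"xyz":[-83,73,-60],"delta_rot":[0,0,49],"claw":-0.2},{"xyz":[-83,73,-60],"delta_rot":[0,0,56],"claw":-0.2},{"xyz":[-83,73,-60],"delta_rot":[0,0,63],"claw":-0.2},{"xyz":[-83,73,-60],"delta_rot":[0,0,70],"claw":-0.2},{"xyz":[-83,73,-60],"delta_rot":[0,0,77],"claw":-0.2}]'
python3 -m handwheel '[{"xyz":[0,0,0],"delta_rot":[0,0,7],"claw":-0.2},{"xyz":[0,0,0],"delta_rot":[0,0,13],"claw":-0.2},{"xyz":[0,0,0],"delta_rot":[0,0,13],"claw":-0.2},{"xyz":[0,0,0],"delta_rot":[0,0,13],"claw":-0.2}]'
cat >> h.py <<'E'
def bgo(bx,by,z,yaw):
    w=np.array([.6156,-.0366])+np.array([[.9796,.2011],[-.2011,.9796]])@[bx/1e3,by/1e3]; go(*w,z/1e3,yaw)
    d=st()['position'][:2]-[.6156,-.0366]; print('tcp in board',(d@[.9796,-.2011]*1e3).round(1),(d@[.2011,.9796]*1e3).round(1))
E
python3 - <<'E'
from h import *
bgo(-43,-92,3.7,-11.6)
b=imaging.camera('top');cv2.imwrite('pics/t6_raw.png',b)
f=lambda a:cv2.resize(a,None,fx=6,fy=6,interpolation=2)
cv2.imwrite('pics/t6.png',f(b[122:222,236:330]))
E
```

```text
clock: 11.07
position: [0.5547, -0.1159, 0.0637]
orientation: [0.0, 1.0, 0.009, -0.0]
ft_force: [0.3, -0.3, 0.0]
finger_gap: 0.0513
clock: 11.4
position: [0.5547, -0.1158, 0.0638]
orientation: [0.0, 0.995, -0.1, 0.0]
ft_force: [0.9, 0.5, -0.0]
finger_gap: 0.0513
t 11.4 pos [ 0.5547 -0.1158  0.0638] gap 0.0513 F [ 0.9  0.5 -0. ] j [-0.21  0.45 -0.32  0.8  -0.    1.56]
xyz [ 0.7  2.2 60.1] rot [ 0.  -0.   0.2] yaw now -11.44
tcp in board -43.7 -89.8
```

View pics/t6.png

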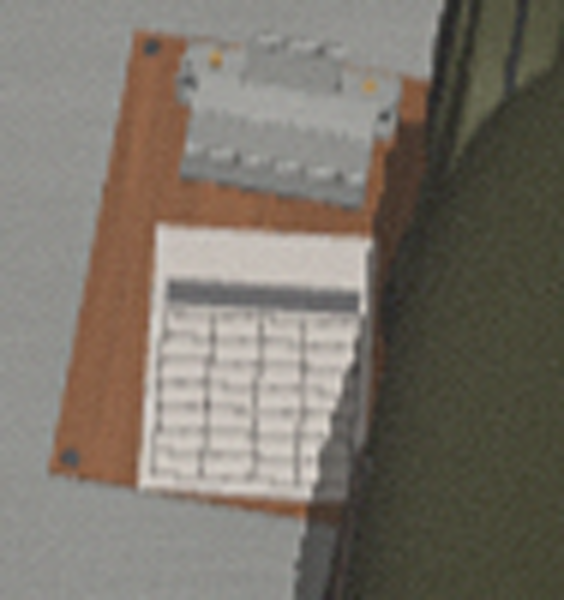

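The top view shows the card clearly: FL (157,224), FR (374,237), NL (138,489). It still needs to turn clockwise and move left.

```bash
python3 - <<'E'
from h import *
cmp('top',236,122,6,[(136,29),None,(50,474),None],[(157,224),(374,237),(138,489),None])
a=cv2.imread('pics/t6_raw.png')
E
```

```text
board [ 0.6153 -0.0371] -11.44 [[0.3, -0.1], [-0.3, 0.1]] 
card [ 0.5754 -0.0369] -4.47 [[0.5, -1.0], [0.2, 0.8], [-0.8, 0.2]] 
in board mm [-39.2  -7.7] 6.98
```

```bash
python3 -m handwheel '[{"xyz":[4,0,35],"delta_rot":[0,0,0],"claw":-0.2},{"xyz":[4,0,55],"delta_rot":[0,0,0],"claw":-0.2},{"xyz":[4,0,60],"delta_rot":[0,0,0],"claw":-0.2},{"xyz":[4,-7,60],"delta_rot":[0,0,0],"claw":-0.2},{"xyz":[4,-11,60],"delta_rot":[0,0,0],"claw":-0.2},{"xyz":[4,-14,60],"delta_rot":[0,0,0],"claw":-0.2},{"xyz":[4,-17,60],"delta_rot":[0,0,0],"claw":-0.2},{"xyz":[4,-20,60],"delta_rot":[0,0,0],"claw":-0.2},{"xyz":[4,-23,60],"delta_rot":[0,0,0],"claw":-0.2},{"xyz":[4,-25.5,60],"delta_rot":[0,0,0],"claw":-0.2},{"xyz":[4,-27.5,60],"delta_rot":[0,0,0],"claw":-0.2},{"xyz":[4,-27.5,60],"delta_rot":[0,0,0],"claw":-0.2}]'
python3 - <<'E'
from h import *
bgo(-43,-61,3.7,-11.6)
b=imaging.camera('top');cv2.imwrite('pics/t7_raw.png',b)
f=lambda a:cv2.resize(a,None,fx=6,fy=6,interpolation=2)
cv2.imwrite('pics/t7.png',f(b[122:222,236:330]))
E
```

```text
clock: 12.45
position: [0.5645, -0.0899, 0.0045]
orientation: [0.001, 0.995, -0.101, 0.0]
ft_force: [-2.0, -4.0, 6.0]
finger_gap: 0.051
t 12.45 pos [ 0.5645 -0.0899  0.0045] gap 0.051 F [-2. -4.  6.] j [-0.16  0.52 -0.37  0.67 -0.    1.62]
xyz [-3.7 -1.5  0.8] rot [ 0.1 -0.1  0. ] yaw now -11.58
tcp in board -39.3 -62.5
```

View pics/t7.png

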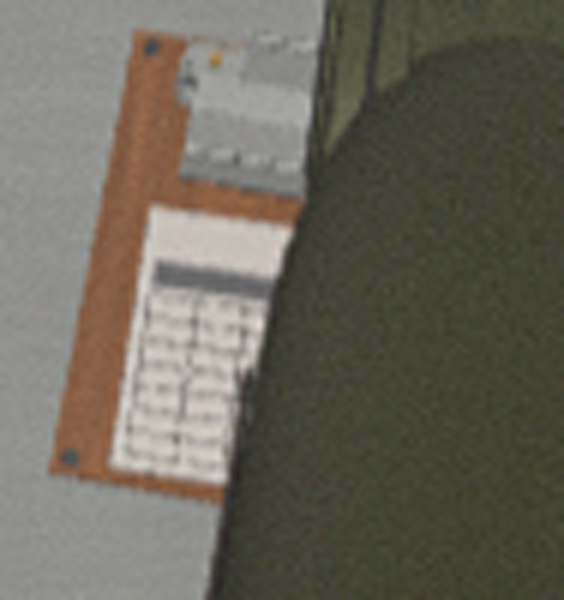

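The card's left corners are now at FL (149,206) and NL (110,468), and it looks parallel to the board. I'll compute the offset.

```bash
python3 - <<'E'
from h import *
cmp('top',236,122,6,[(136,29),None,(50,474),None],[(149,206),None,(110,468),None])
E
```

```text
board [ 0.6153 -0.0371] -11.44 [[0.3, -0.1], [-0.3, 0.1]] 
card [ 0.5803 -0.0289] -9.2 [[0.6, -0.1], [-0.6, 0.1]] 
in board mm [-36.    1.1] 2.25
```

```bash
python3 -m handwheel '[{"xyz":[0,12,0],"delta_rot":[0,0,0],"claw":-0.2},{"xyz":[-3,16,-25],"delta_rot":[0,0,-7],"claw":-0.2},{"xyz":[-20,16,-60],"delta_rot":[0,0,-14],"claw":-0.2},{"xyz":[-50,0,-60],"delta_rot":[0,0,-21],"claw":-0.2},{"xyz":[-75,-30,-60],"delta_rot":[0,0,-28],"claw":-0.2},{"xyz":[-90,-62,-60],"delta_rot":[0,0,-35],"claw":-0.2},{"xyz":[-90,-62,-60],"delta_rot":[0,0,-42],"claw":-0.2},{"xyz":[-90,-62,-60],"delta_rot":[0,0,-49],"claw":-0.2},{"xyz":[-90,-62,-60],"delta_rot":[0,0,-56],"claw":-0.2},{"xyz":[-90,-62,-60],"delta_rot":[0,0,-63],"claw":-0.2},{"xyz":[-90,-62,-60],"delta_rot":[0,0,-70],"claw":-0.2},{"xyz":[-90,-62,-60],"delta_rot":[0,0,-77],"claw":-0.2}]'
python3 -m handwheel '[{"xyz":[0,0,0],"delta_rot":[0,0,-7],"claw":-0.2},{"xyz":[0,0,0],"delta_rot":[0,0,-13],"claw":-0.2},{"xyz":[0,0,0],"delta_rot":[0,0,-13],"claw":-0.2},{"xyz":[0,0,0],"delta_rot":[0,0,-13],"claw":-0.2}]'
python3 - <<'E'
from h import *
bgo(-128,0,4,78.5)
E
```

```text
clock: 13.5
position: [0.4884, -0.0107, 0.0636]
orientation: [-0.0, 0.84, 0.543, 0.0]
ft_force: [-0.2, -0.6, -0.1]
finger_gap: 0.0509
clock: 13.83
position: [0.4884, -0.0108, 0.0636]
orientation: [-0.0, 0.776, 0.631, 0.0]
ft_force: [0.4, -0.2, -0.3]
finger_gap: 0.0515
t 13.83 pos [ 0.4884 -0.0108  0.0636] gap 0.0515 F [ 0.4 -0.2 -0.3] j [-0.02  0.34 -0.51  0.73  0.    0.18]
xyz [ 0.3  1.8 59.6] rot [-0.  -0.  -0.3] yaw now 78.24
tcp in board -129.8 -0.3
```

```bash
python3 -m handwheel '[{"xyz":[0,0,35],"delta_rot":[0,0,-0.3],"claw":-0.2},{"xyz":[0,0,55],"delta_rot":[0,0,-0.3],"claw":-0.2},{"xyz":[0,0,59.6],"delta_rot":[0,0,-0.3],"claw":-0.2},{"xyz":[0,0,59.6],"delta_rot":[0,0,-0.3],"claw":-0.2},{"xyz":[0,10,59.6],"delta_rot":[0,0,-0.3],"claw":-0.2},{"xyz":[0,16,59.6],"delta_rot":[0,0,-0.3],"claw":-0.2},{"xyz":[0,20,59.6],"delta_rot":[0,0,-0.3],"claw":-0.2},{"xyz":[0,23,59.6],"delta_rot":[0,0,-0.3],"claw":-0.2},{"xyz":[0,25,59.6],"delta_rot":[0,0,-0.3],"claw":-0.2},{"xyz":[0,28,59.6],"delta_rot":[0,0,-0.3],"claw":-0.2},{"xyz":[0,30,59.6],"delta_rot":[0,0,-0.3],"claw":-0.2},{"xyz":[0,30,59.6],"delta_rot":[0,0,-0.3],"claw":-0.2}]'
python3 - <<'E'
from h import *
bgo(-128,0,4,78.5)
b=imaging.camera('scene');a=imaging.camera('top')
f=lambda a:cv2.resize(a,None,fx=6,fy=6,interpolation=2)
cv2.imwrite('pics/s8.png',f(b[180:280,220:325]))
E
```

```text
clock: 14.83
position: [0.5136, -0.0154, 0.0048]
orientation: [-0.004, 0.773, 0.634, -0.002]
ft_force: [-10.4, 3.1, 15.2]
finger_gap: 0.0511
t 14.83 pos [ 0.5136 -0.0154  0.0048] gap 0.0511 F [-10.4   3.1  15.2] j [-0.03  0.45 -0.51  0.61  0.    0.16]
xyz [ -0.1 -23.8   1. ] rot [-0.4 -0.1  0.3] yaw now 78.76
tcp in board -104.2 0.2
```

View pics/s8.png

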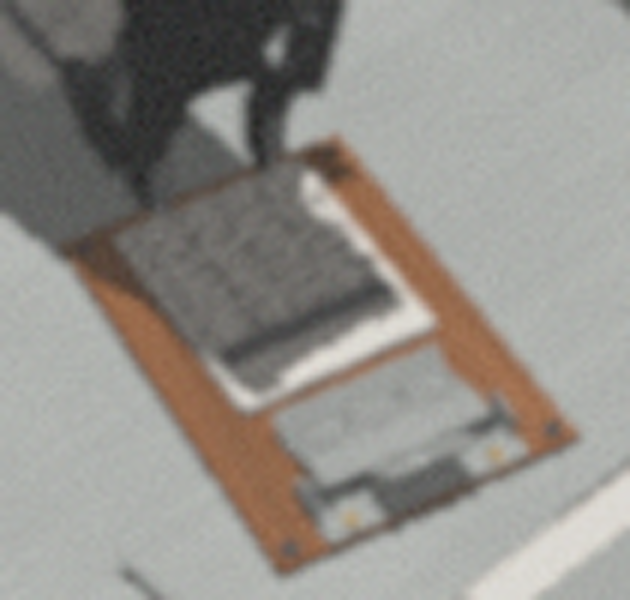

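The scene shows the card roughly square just short of the lip: FL (437,326), FR (248,411), NR (113,232), NL (303,163). The force reading is 10 N back and 15 N up, so the fingertips are wedging on the card's upper edge. They need to sit lower.

```bash
python3 - <<'E'
from h import *
cmp('scene',220,180,6,[(578,437),(282,573),(338,138),(64,252)],[(437,326),(248,411),(303,163),(113,232)])
E
python3 -m handwheel '[{"xyz":[0,-12,0],"delta_rot":[0,0,0],"claw":-0.2},{"xyz":[0,-12,0],"delta_rot":[0,0,0],"claw":-0.2},{"xyz":[0,-12,1],"delta_rot":[0,0,0],"claw":-0.2},{"xyz":[0,-12,1],"delta_rot":[0,0,0],"claw":-0.2}]'
python3 -c "
from h import *
bgo(-128,0,2,78.5)"
python3 -m handwheel '[{"xyz":[0,0,0.5],"delta_rot":[0,0,0],"claw":-0.2},{"xyz":[0,0,0.5],"delta_rot":[0,0,0],"claw":-0.2}]'
python3 -m handwheel '[{"xyz":[0,0,0.5],"delta_rot":[0,0,0],"claw":-0.2},{"xyz":[0,0,0.5],"delta_rot":[0,0,0],"claw":-0.2}]'
```

```text
board [ 0.6161 -0.0369] -11.39 [[-1.4, -0.9], [-1.7, 1.3], [0.8, -0.8], [2.4, 0.3]] 
card [ 0.5809 -0.0291] -11.02 [[0.0, 0.0], [0.7, 2.0], [2.3, -1.9], [-3.0, -0.2]] 
in board mm [-36.1   0.7] 0.37
clock: 15.27
position: [0.5071, -0.0146, 0.0033]
orientation: [0.001, 0.773, 0.634, 0.0]
ft_force: [0.2, -0.1, 0.1]
finger_gap: 0.0512
t 15.27 pos [ 0.5071 -0.0146  0.0033] gap 0.0512 F [ 0.2 -0.1  0.1] j [-0.03  0.44 -0.54  0.59 -0.    0.17]
xyz [  0.3 -17.3   1.3] rot [ 0.1 -0.   0.2] yaw now 78.71
tcp in board -110.7 -0.2
clock: 15.43
position: [0.5069, -0.0145, 0.0026]
orientation: [0.0, 0.773, 0.634, 0.0]
ft_force: [0.5, -0.0, 1.0]
finger_gap: 0.0516
clock: 15.6
position: [0.5063, -0.0145, 0.002]
orientation: [0.0, 0.773, 0.634, -0.0]
ft_force: [0.2, -0.6, 0.1]
finger_gap: 0.051
```

```bash
python3 -m handwheel '[{"xyz":[0,2,0],"delta_rot":[0,0,0.2],"claw":-0.2},{"xyz":[0,4,0],"delta_rot":[0,0,0.2],"claw":-0.2},{"xyz":[0,6,0],"delta_rot":[0,0,0.2],"claw":-0.2},{"xyz":[0,8,0],"delta_rot":[0,0,0.2],"claw":-0.2}]'
python3 -m handwheel '[{"xyz":[0,1,0],"delta_rot":[0,0,0],"claw":-0.2},{"xyz":[0,2,0],"delta_rot":[0,0,0],"claw":-0.2},{"xyz":[0,3,0],"delta_rot":[0,0,0],"claw":-0.2},{"xyz":[0,4,0],"delta_rot":[0,0,0],"claw":-0.2}]'
python3 -c "
from h import *
bgo(-128,0,2,78.5)"
```

```text
clock: 15.93
position: [0.514, -0.0159, 0.0021]
orientation: [-0.0, 0.774, 0.633, -0.0]
ft_force: [-0.0, 0.6, -0.1]
finger_gap: 0.0511
clock: 16.27
position: [0.5176, -0.0168, 0.0021]
orientation: [-0.0, 0.774, 0.633, -0.0]
ft_force: [-0.5, 0.1, 0.1]
finger_gap: 0.0511
t 16.27 pos [ 0.5176 -0.0168  0.0021] gap 0.0511 F [-0.5  0.1  0.1] j [-0.03  0.46 -0.51  0.6  -0.    0.17]
xyz [  0.4 -28.    0.1] rot [-0.  0.  0.] yaw now 78.51
tcp in board -100.0 -0.3
```

```bash
python3 -m handwheel '[{"xyz":[0,2,0],"delta_rot":[0,0,0],"claw":-0.2},{"xyz":[0,4,0],"delta_rot":[0,0,0],"claw":-0.2},{"xyz":[0,6,0],"delta_rot":[0,0,0],"claw":-0.2},{"xyz":[0,8,0],"delta_rot":[0,0,0],"claw":-0.2},{"xyz":[0,10,0],"delta_rot":[0,0,0],"claw":-0.2},{"xyz":[0,12,0],"delta_rot":[0,0,0],"claw":-0.2}]'
python3 -m handwheel '[{"xyz":[0,1.5,0],"delta_rot":[0,0,0],"claw":-0.2},{"xyz":[0,3,0],"delta_rot":[0,0,0],"claw":-0.2},{"xyz":[0,4,0],"delta_rot":[0,0,0],"claw":-0.2}]'
python3 - <<'E'
from h import *
bgo(-57,0,2,78.5)
b=imaging.camera('scene')
cv2.imwrite('pics/s9.png',cv2.resize(b[180:280,220:325],None,fx=6,fy=6,interpolation=2))
E
```

```text
clock: 16.77
position: [0.5298, -0.0192, 0.0021]
orientation: [-0.0, 0.774, 0.633, -0.0]
ft_force: [-0.2, -0.9, 1.4]
finger_gap: 0.0512
clock: 17.02
position: [0.5316, -0.0196, 0.0019]
orientation: [-0.002, 0.774, 0.633, -0.001]
ft_force: [-6.7, 1.1, 5.7]
finger_gap: 0.0515
t 17.02 pos [ 0.5316 -0.0196  0.0019] gap 0.0515 F [-6.7  1.1  5.7] j [-0.04  0.48 -0.47  0.62  0.    0.16]
xyz [ 0.2 28.7 -0.3] rot [-0.2 -0.   0. ] yaw now 78.52
tcp in board -85.7 -0.3
```

View pics/s9.png

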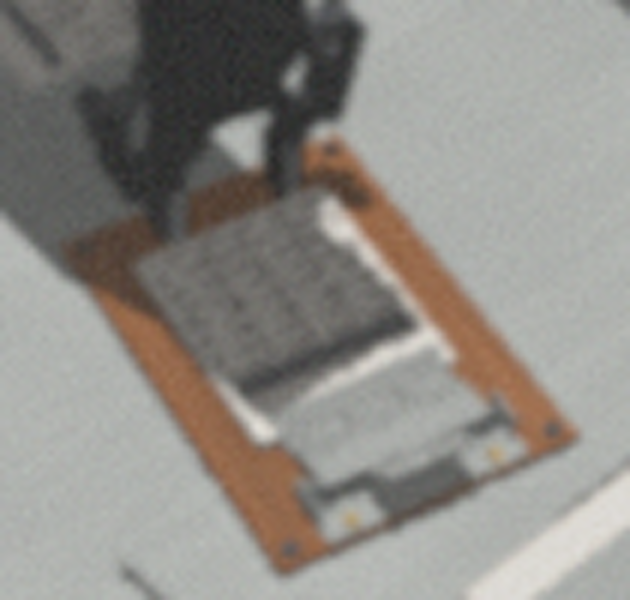

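The card is square and centred and its leading edge has just gone under the lip. Force is about 7 N, as expected for entry, so I keep pushing.

```bash
python3 -m handwheel '[{"xyz":[0,2,0],"delta_rot":[0,0,0],"claw":-0.2},{"xyz":[0,4,0],"delta_rot":[0,0,0],"claw":-0.2},{"xyz":[0,6,0],"delta_rot":[0,0,0],"claw":-0.2}]'
python3 -m handwheel '[{"xyz":[0,2,0],"delta_rot":[0,0,0],"claw":-0.2},{"xyz":[0,4,0],"delta_rot":[0,0,0],"claw":-0.2},{"xyz":[0,6,0],"delta_rot":[0,0,0],"claw":-0.2}]'
python3 -c "
from h import *
bgo(-57,0,2,78.5)"
```

```text
clock: 17.32
position: [0.5317, -0.0197, 0.0018]
orientation: [-0.005, 0.774, 0.633, -0.004]
ft_force: [-17.9, 4.7, 19.8]
finger_gap: 0.0515
clock: 17.57
position: [0.5318, -0.0197, 0.0017]
orientation: [-0.01, 0.774, 0.633, -0.007]
ft_force: [-28.9, 7.2, 33.1]
finger_gap: 0.0508
t 17.57 pos [ 0.5318 -0.0197  0.0017] gap 0.0508 F [-28.9   7.2  33.1] j [-0.04  0.49 -0.45  0.65  0.    0.16]
xyz [ 0.3 28.5 -1. ] rot [-1.4 -0.1  0.1] yaw now 78.56
tcp in board -85.5 -0.3
```

Jammed: the forward load tilts the tool and presses the tips down. I'll unload vertically while keeping the forward push.

```bash
python3 -m handwheel '[{"xyz":[0,-3,-1],"delta_rot":[0,0,0],"claw":-0.2},{"xyz":[0,-3,-1],"delta_rot":[0,0,0],"claw":-0.2}]'
python3 -m handwheel '[{"xyz":[0,0,-0.7],"delta_rot":[0,0,0],"claw":-0.2},{"xyz":[0,0,-0.7],"delta_rot":[0,0,0],"claw":-0.2}]'
python3 -m handwheel '[{"xyz":[0,0,-0.7],"delta_rot":[0,0,0],"claw":-0.2},{"xyz":[0,0,-0.7],"delta_rot":[0,0,0],"claw":-0.2}]'
python3 -c "
from h import *
bgo(-57,0,2,78.5)"
```

```text
clock: 17.73
position: [0.5358, -0.0208, 0.002]
orientation: [-0.004, 0.774, 0.633, -0.004]
ft_force: [-8.8, 2.1, -0.6]
finger_gap: 0.0513
clock: 17.9
position: [0.5358, -0.0209, 0.002]
orientation: [-0.004, 0.774, 0.633, -0.004]
ft_force: [-8.3, 2.3, -1.2]
finger_gap: 0.0511
clock: 18.07
position: [0.5359, -0.0209, 0.0026]
orientation: [-0.004, 0.774, 0.633, -0.004]
ft_force: [-9.0, 2.7, -0.3]
finger_gap: 0.051
t 18.07 pos [ 0.5359 -0.0209  0.0026] gap 0.051 F [-9.   2.7 -0.3] j [-0.04  0.49 -0.45  0.64  0.    0.16]
xyz [ 0.6 24.3  0.3] rot [-0.7  0.   0. ] yaw now 78.53
tcp in board -81.3 -0.6
```

Freed: it was finger-on-board friction. The push is now a clean 9 N with no vertical load.

```bash
python3 -m handwheel '[{"xyz":[0,2,-0.2],"delta_rot":[0,0,0],"claw":-0.2},{"xyz":[0,4,-0.3],"delta_rot":[0,0,0],"claw":-0.2},{"xyz":[0,4,-0.3],"delta_rot":[0,0,0],"claw":-0.2}]'
python3 -m handwheel '[{"xyz":[0,2,0],"delta_rot":[0,0,0],"claw":-0.2},{"xyz":[0,4,0],"delta_rot":[0,0,0],"claw":-0.2},{"xyz":[0,4,0],"delta_rot":[0,0,0],"claw":-0.2}]'
python3 -c "
from h import *
bgo(-57,0,2.8,78.5)"
```

```text
clock: 18.32
position: [0.5426, -0.0222, 0.0034]
orientation: [-0.002, 0.774, 0.633, -0.002]
ft_force: [-3.9, -0.4, -0.4]
finger_gap: 0.0514
clock: 18.57
position: [0.5502, -0.0234, 0.0046]
orientation: [-0.0, 0.774, 0.633, -0.0]
ft_force: [-4.7, 0.3, -0.7]
finger_gap: 0.0513
t 18.57 pos [ 0.5502 -0.0234  0.0046] gap 0.0513 F [-4.7  0.3 -0.7] j [-0.04  0.5  -0.43  0.65 -0.    0.16]
xyz [0.2 9.7 1.8] rot [-0.  0.  0.] yaw now 78.51
tcp in board -66.7 -0.3
```

```bash
python3 -m handwheel '[{"xyz":[0,1,1.5],"delta_rot":[0,0,0],"claw":-0.2},{"xyz":[0,3,1.5],"delta_rot":[0,0,0],"claw":-0.2},{"xyz":[0,5,1.5],"delta_rot":[0,0,0],"claw":-0.2},{"xyz":[0,6,1.5],"delta_rot":[0,0,0],"claw":-0.2}]'
python3 -m handwheel '[{"xyz":[0,1,0],"delta_rot":[0,0,0],"claw":-0.2},{"xyz":[0,2,0],"delta_rot":[0,0,0],"claw":-0.2},{"xyz":[0,3,0],"delta_rot":[0,0,0],"claw":-0.2}]'
python3 -m handwheel '[{"xyz":[0,1,0],"delta_rot":[0,0,0],"claw":-0.2},{"xyz":[0,2,0],"delta_rot":[0,0,0],"claw":-0.2}]'
python3 -c "
from h import *
bgo(-57,0,2.8,78.5)"
```

```text
clock: 18.9
position: [0.5566, -0.0246, 0.0033]
orientation: [0.0, 0.774, 0.633, 0.0]
ft_force: [-4.2, 0.3, 0.1]
finger_gap: 0.0516
clock: 19.15
position: [0.5592, -0.0252, 0.0033]
orientation: [0.0, 0.774, 0.633, 0.0]
ft_force: [-4.4, 0.7, -0.9]
finger_gap: 0.0508
clock: 19.32
position: [0.5597, -0.0252, 0.003]
orientation: [-0.001, 0.774, 0.633, -0.001]
ft_force: [-7.4, 2.5, -1.1]
finger_gap: 0.051
t 19.32 pos [ 0.5597 -0.0252  0.003 ] gap 0.051 F [-7.4  2.5 -1.1] j [-0.05  0.51 -0.4   0.66  0.    0.15]
xyz [0.1 0.1 0.2] rot [-0.2 -0.   0. ] yaw now 78.52
tcp in board -57.1 -0.1
```

Stop reached at TCP board x −57.1, where I predicted −57. I'll press a little more to confirm, then back off, lift away and look.

```bash
python3 -m handwheel '[{"xyz":[0,2,-0.3],"delta_rot":[0,0,0],"claw":-0.2},{"xyz":[0,4,-0.5],"delta_rot":[0,0,0],"claw":-0.2},{"xyz":[0,4,-0.5],"delta_rot":[0,0,0],"claw":-0.2}]'
python3 -m handwheel '[{"xyz":[0,-10,-0.5],"delta_rot":[0,0,0],"claw":-0.2},{"xyz":[0,-25,-0.5],"delta_rot":[0,0,0],"claw":-0.2},{"xyz":[0,-40,-30],"delta_rot":[0,0,0],"claw":-0.2},{"xyz":[0,-60,-70],"delta_rot":[0,0,0],"claw":-0.2},{"xyz":[20,-90,-110],"delta_rot":[0,0,0],"claw":-0.2},{"xyz":[60,-110,-120],"delta_rot":[0,0,0],"claw":-0.2},{"xyz":[100,-120,-120],"delta_rot":[0,0,0],"claw":-0.2},{"xyz":[140,-120,-120],"delta_rot":[0,0,0],"claw":-0.2},{"xyz":[180,-120,-120],"delta_rot":[0,0,0],"claw":-0.2},{"xyz":[180,-120,-120],"delta_rot":[0,0,0],"claw":-0.2},{"xyz":[180,-120,-120],"delta_rot":[0,0,0],"claw":-0.2}]'
python3 - <<'E'
from h import *
b=imaging.camera('top');cv2.imwrite('pics/t10_raw.png',b);s=imaging.camera('scene');cv2.imwrite('pics/s10_raw.png',s)
L=cv2.resize(b[122:222,236:326],None,fx=5,fy=5,interpolation=2)
r=cv2.resize(s[110:260,230:390],(340,319),interpolation=2)
r=cv2.copyMakeBorder(r,0,500-319,0,0,0);cv2.imwrite('pics/f10.png',np.hstack([L,r]))
E
```

```text
clock: 19.57
position: [0.5597, -0.0252, 0.0023]
orientation: [-0.004, 0.774, 0.633, -0.003]
ft_force: [-9.9, 3.5, -0.2]
finger_gap: 0.051
clock: 20.48
position: [0.4871, 0.178, 0.1255]
orientation: [0.001, 0.773, 0.635, 0.004]
ft_force: [-0.8, -0.4, -0.2]
finger_gap: 0.0513
```

View pics/f10.png

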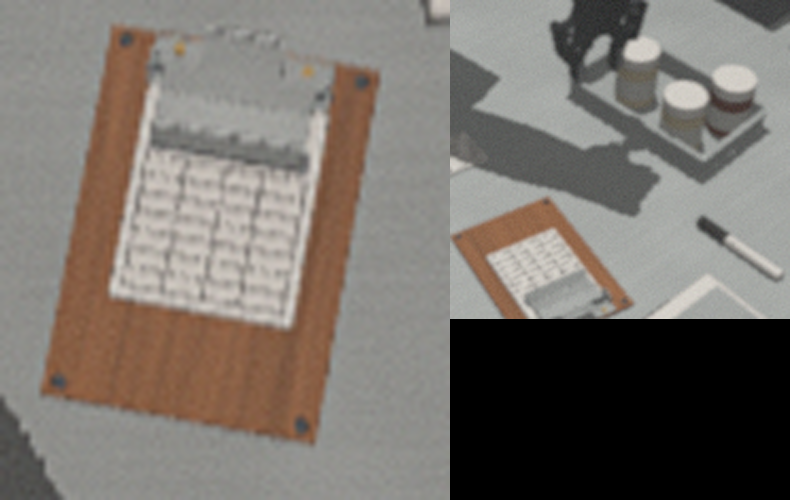

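The card is under the clip, its rear corners at (110,297) and (293,328), and the tub stands upright in the tray with the other two. I'll check the numbers.

```bash
python3 - <<'E'
from h import *
cmp('top',236,122,5,[(111,25),(380,72),(41,395),(316,444)],[None,None,(110,297),(293,328)])
E
```

```text
board [ 0.6151 -0.0364] -11.37 [[0.1, 0.3], [-0.4, -0.2], [0.0, -0.2], [0.2, 0.0]] 
card [ 0.6283 -0.0408] -10.93 [[-0.0, -0.1], [0.0, 0.1]] 
in board mm [13.8 -1.7] 0.43
```

```bash
python3 - <<'E'
from h import *
im=cv2.imread('pics/t10_raw.png').astype(np.float32); sat=im[...,2]-im[...,0]  # brown: R-B large
O=np.array([.6151,-.0364]);a=np.radians(-11.4);M=np.array([[np.cos(a),-np.sin(a)],[np.sin(a),np.cos(a)]])
ys=np.arange(-90,90.1,.25)
def prof(bx,z):
    p=np.array([proj('top',[*(O+M@[bx/1e3,y/1e3]),z]) for y in ys],np.float32)
    return cv2.remap(sat,p[:,0],p[:,1],cv2.INTER_LINEAR).ravel()
for bx in range(-40,31,10):
    o=[]
    for z,R_ in((.005,[(-85,-65),(65,85)]),(.010,[(-60,-40),(40,60)])):
        s=prof(bx,z)
        for lo,hi in R_:
            m=(ys>=lo)&(ys<=hi);v=s[m];h=(np.percentile(v,10)+np.percentile(v,90))/2
            i=np.where(np.diff(np.sign(v-h)))[0];o.append(ys[m][i].mean().round(1) if len(i) else None)
    print(bx,o, (o[2]+o[3])/2-(o[0]+o[1])/2)
E
```

```text
-40 [np.float64(-74.2), np.float64(75.0), np.float64(-52.2), np.float64(49.5)] -1.75
-30 [np.float64(-75.0), np.float64(75.2), np.float64(-51.5), np.float64(49.8)] -0.9500000000000028Traceback (most recent call last):
  File "<stdin>", line 11, in <module>
  File "<stdin>", line 6, in prof
  File "h.py", line 11, in proj
    f,cx,cy,T=cal(n); q=T[:3,:3].T@(np.array(p)-T[:3,3]); return np.array([cx+f*q[0]/q[2],cy+f*q[1]/q[2]])
              ~~~^^^
  File "h.py", line 5, in cal
    c=imaging.get_calibration(n); f=192/np.tan(np.radians(c['fov_y'])/2)
ValueError: time passes only in moves, steps and waits
```

Off-centre by about 1 to 1.5 mm (right side slightly shadowed) and square within 0.5°, so I'm handing in.

```bash
python3 -c "
from h import *
print(st()['clock']); print(job.hand_in())"
```

```text
20.5833
the job is handed in; nothing more can be done
None
```

The tub is upright in the near part of the steel tray with the other two, and the log card is home under the clip. I handed in at 20.6 s of the 69 s allowed.

**What I did:** I gripped the tub, lifted it off the card, lowered it into the tray until it touched, and released it. I squared the card with two-finger pushes on its rear and right edges, then pushed it along the board. The card's own leading edge lifted the clip, and the gripper stayed clear of it.

**Last checks:**
- **Home position:** the fingers stopped at board x −57 mm, where I predicted the stop to be, and the force rose as I pressed. From the last picture the card centre is at x about +13.8 mm (home is +14).
- **Square and centred:** the card is turned about 0.4° and sits 1 to 2 mm right of centre. Two measuring methods agreed within about 1 mm, and I did not correct it.
- **Tub:** the last scene picture shows it standing upright in the tray.

**What went less well:**
- **Jams:** the card push jammed twice. The first time the fingertips wedged on the card's top edge. The second time they dragged on the board, with about 30 N of push and 33 N of upward force on the fingers, as the card entered the clip. I freed both by changing the finger height.
- **Check cut short:** my final edge check stopped with an error after two of its eight lines, so the centring figure rests on those and on the corner fit.
- **Not measured:** I did not read the clip joint angle, and I checked the other counter items only as far as they show in the pictures.

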